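Clamp the glued key block with the tension wheel

TASK

The wooden key block has just been glued: stand it flat on the bed between the two steel jaws of the bench clamp, squarely, with its two broad sides facing the jaws and centred on them, and let go of it. Then wind the hand wheel clockwise by its crank handle, past the easy turning, until the handle pushes back with a firm, set resistance of about 13 N in place of the lighter drag, stop there without overtightening (the glue joint is crushed at much above that), and let go. Leave the other things on the bench alone.

Things in the scene. Friction and masses are not known exactly. Their poses are not given: they have to be found in the camera images.
- block_mid (a point): centre (22 mm above the underside) of the wooden key block: loose, pale wood, 52 mm long (its x) by 32 mm thick (its y) by 44 mm high (its z), about 0.15 kg, standing on the bench at the start; three dark key slots in its top, a thin dark glue line along its length. Pinch it across its 52 mm length, so that the fingers stay outside the 36 mm wide jaws.
- clamp: dark steel bed plate of the bench clamp, bolted down: 90 mm (x) by 292 mm (y, from -120 to +172 mm) by 12 mm thick. Origin under the middle of the jaws' width at bench level; its y axis is the line of travel of the jaws, from the fixed jaw (-y end) towards the hand wheel (+y end). The block stands on the plate's top, 12 mm above the bench.
- fixed_face (a point): middle of the inner face of the fixed steel jaw (36 mm wide along the clamp's x, top 56 mm above the bench); the face looks along the clamp's +y.
- jaw_face (a point): middle of the inner face of the moving steel jaw, same size, facing the fixed jaw. 45 to 78 mm from the fixed face at the start. The wheel's pinion (9 mm radius) drives it towards the fixed jaw by 9 mm per radian of wheel turn; it sweeps a loosely placed block along the bed against the fixed jaw.
- jaw: the moving steel jaw (36 x 20 x 44 mm). Once the block is against the fixed jaw there is a further 0 to 12 mm of lost motion in the drive (different each time and not visible, up to 1.4 rad of the wheel) during which the jaw stands still and the wheel still turns easily; then a stiff spring bites and the clamping force grows by about 115 N per radian.
- wheel_axis (a point): point on the vertical axis of the hand wheel (dark steel rim on three spokes, 132 mm across, rim's top 62 mm above the bench), 100 mm along +y of the clamp from its origin, 60 mm above the bench. Clockwise seen from above tightens, 2.5 to 6 rad in all from the start. The wheel stays where it is left: its brake holds the tension.
- handle_mid (a point): middle of the grip (88 mm above the bench) of the upright crank handle on the wheel's rim, 60 mm from the wheel's axis: a round wooden grip 23 mm thick and 40 mm high (66 to 106 mm above the bench). It spins freely on its pin, so the gripper need not turn while carrying it round the circle.
- jar: bystander: glass jar with a steel screw lid, 68 mm across, 85 mm high, origin under its centre.
- shoehorn: bystander: steel shoehorn lying on the bench, 180 mm long (x) by 39 mm, 10 mm high.
- reflector: bystander: plastic reflector clip, 55 x 36 x 16 mm, lying on the bench.
- wheel: the hand wheel, origin on its axis. Its feel, as force along the circle at the handle: drag of about 8.5 N while winding freely (a paused hand reads about 6 N); once the spring bites it climbs 1.5 N per 10 N of clamping force, some 3 N for each 10 mm of handle travel. Set tension: about 13 N while slowly winding (30 to 40 N at the jaws); under 18 N there is too loose, over 55 N too tight.
Things that resemble listed ones, but are neither listed nor needed, are in the scene too. Of the things like the part that bears block_mid, leave any that is turquoise or yellow; of the rest the smaller one is meant.

How it is judged (in metres and radians):
On the way, in this order (a step that is already met when the one before it is completed fails the run):
1. the key block stands on the bed between the jaws, square to them, let go (x of block_mid in the frame of clamp between -0.012 and 0.012 m and z of block_mid in the frame of clamp below 0.038 m and y of block_mid in the frame of fixed_face above 0.012 m and y of block_mid in the frame of jaw_face below -0.012 m and angle between block_mid's own z axis and vertical below 0.12 rad and angle between the y axis of block_mid and the y axis of clamp, either way round below 0.2 rad and contact force between the fingers and block below 0.1 N), for 0.2 s.
2. the wheel is wound until the jaws hold the block at the set tension (18 to 55 N) (contact force between jaw and block between 18 and 55 N), for 0.3 s.
At the end, for the whole second after the job is handed in: The key block stands flat on the bed, square (within about 4.5 degrees) and centred on the jaws' width within 12 mm, against the fixed jaw, held by the moving jaw with 18 to 55 N; block at rest, robot clear (all of step 2 and x of block_mid in the frame of clamp between -0.012 and 0.012 m and z of block_mid in the frame of clamp between 0.03 and 0.038 m and y of block_mid in the frame of fixed_face between 0.012 and 0.019 m and angle between block_mid's own z axis and vertical below 0.08 rad and angle between the y axis of block_mid and the y axis of clamp, either way round below 0.08 rad and linear speed of block below 0.01 m/s); the robot touches nothing.
It fails at once if the jaws crush the glue joint (over 70 N on the block) (contact force between jaw and block above 70 N).
It fails at once if the jar is moved by more than 15 mm (distance of jar from where it was at the start of the episode above 0.015 m).
It fails at once if the shoehorn is moved by more than 15 mm (distance of shoehorn from where it was at the start of the episode above 0.015 m).
It fails at once if the reflector clip is moved by more than 15 mm (distance of reflector from where it was at the start of the episode above 0.015 m).
It also fails if it takes over 72 s, if anything falls off the work surface, if the arm or the gripper's body presses on something with over 40 N, if the wrist force passes 120 N, or if a joint passes its speed limit or range.

ROBOT

A 7-joint arm with a two-finger parallel gripper is mounted at the origin on the work surface. World frame = base frame: x ahead of the robot, y to its left, z up, the work surface at z = 0. Lengths are in m, angles in degrees, forces in N, time in s.
With the tool pointing down it reaches from about 0.4 to 0.85 m from the base axis. Payload 4.4 kg.
Tool frame: the origin (TCP) lies on the centre line of the jaws, within the pads' length; the fingertips stand bot.tips_ahead ahead of it and the grasp point (between the pads) lies 2 mm behind it (bot.tips_ahead is the distance from the TCP to the fingertips, in m); z points along the fingers, x is the direction in which the jaws open and shut, and the axes are right-handed (so a half turn about z gives the same grasp; the last joint's range is limited). The gripper opens to 94 mm and grips with 3 to 60 N. Pads are 16 mm wide; open, the fingers measure 119 mm over their backs; the gripper's body (75 mm by 177 mm) begins 78 mm behind the grasp point.
Start: joints at [-75.046, 36.005, 2.206, 86.941, -1.547, 57.084, -1.146], TCP at [0.209, 0.616, 0.222] pointing down, gripper open.
Joint ranges: [-175.42, 175.42], [-21.48, 121.26], [-71.46, 75.88], [10.55, 141.38], [-63.04, 243.04], [13.31, 113.54], [-168.57, 168.57]. Speed limits (degrees/s): [147.25, 147.25, 180, 180, 180, 180, 180].

INTERFACE

Orientations are given as a 3x3 rotation matrix whose columns are the frame's x, y, z axes.
In Python, from cell import bot gives the robot as it stands. The module is installed in compiled form; this text tells all that it offers. Calls block until the motion is done:
- bot.goto(position, orientation): joint-space move of the TCP to a pose.
- bot.movel(position, orientation=None, feed=0.15, until_force=None): straight line of the TCP; orientation=None keeps the orientation; feed is the mean speed in m/s. With until_force (N) it stops when the force on the tool has changed by that much, and returns True; else False.
- bot.move_j(angles): joint-space move.
- bot.set_gripper(opening, effort=None): opening from 0.0 (shut) to 1.0 (fully open); effort is the grip in N (None keeps the last); returns when the fingers have stopped.
- bot.pause(seconds).
- bot.solve_ik(position, orientation): joint angles nearest the present ones, or None.
- bot.observe(): the state.
- bot.capture(name): name is "side" or "top"; returns (picture, depth): 400x640x3 uint8, red, green, blue; 400x640 float32, m along the optical axis (not along the pixel's ray), 0 where there is no reading.
- bot.camera_model(name): a dict with "vertical_fov" (degrees; the focal length in pixels is half the picture's height over the tangent of half this angle, whatever the lens; pixels are square), "cx", "cy" (the principal point, pixels), "D" ([k1, k2, p1, p2, k3] as OpenCV has them; the pictures are not rectified), "R" (3x3) and "t" (3): a world point X has camera coordinates R X + t. Camera axes: x right, y down, z forward; pixel columns grow to the right and rows downward; lengths in m; the calibration is good to about 2 mm. A picture is of the moment at which its call begins. camera_model takes no time and is no camera call.
A pose or a line that the arm cannot do raises bot.Unreachable and nothing moves.
- bot.finish_job(): hands the job in, once; it reports no verdict.
The state is a dict: "clock": time; "joint_positions": joint angles; "qd": joint speeds; "effort": joint torques, N m; "tool_pos": TCP position; "tcp_rot": TCP orientation; "wrist_force": force on the tool from outside, world axes, zero at the start; "moment": the same for the moment, N m; "finger_gap": opening from 0.0 (shut) to 1.0 (fully open).
Only numpy, scipy, OpenCV 4.12 (cv2) and the standard library are available. Lean on these libraries where they do the work, as an engineer would, in place of code of your own. Each camera call takes 0.05 s, during which the arm holds its last target.

## Working session

There is one attempt and no reset: what is moved stays moved. The work goes in short steps, each a Python script; the robot and the scene stay as the last script left them, time stands still between calls to the robot, and variables do not carry over. Pictures are saved under pics/ and viewed, and the job is handed in when it is done.

```bash
mkdir -p pics; ls; python3 - <<'E'
from cell import bot
import cv2, numpy as np
for n in ("side","top"):
    im,d=bot.capture(n); cv2.imwrite(f"pics/{n}0.png",im[...,::-1]); np.savez(f"pics/{n}0.npz",im=im,d=d)
    print(n,bot.camera_model(n))
s=bot.observe(); print(s, bot.tips_ahead)
E
```

```text
pics
side {'vertical_fov': 53.90150421324575, 'cx': 324.5550292462977, 'cy': 206.68391218712458, 'D': array([-0.09955741,  0.        ,  0.        ,  0.        ,  0.        ]), 'R': array([[-0.95133104, -0.30808157,  0.00741651],
       [-0.22428607,  0.67567173, -0.70225599],
       [ 0.21134101, -0.66974134, -0.71188589]]), 't': array([0.49507448, 0.27022236, 0.78109384])}
top {'vertical_fov': 50.52194419866164, 'cx': 318.84863113778823, 'cy': 198.71819038716413, 'D': array([-0.06299746,  0.        ,  0.        ,  0.        ,  0.        ]), 'R': array([[ 4.63036037e-03, -9.99989074e-01, -6.42043579e-04],
       [-9.85145266e-01, -4.45140961e-03, -1.71665341e-01],
       [ 1.71660608e-01,  1.42737859e-03, -9.85155114e-01]]), 't': array([-0.11898006,  0.56966939,  0.91344772])}
{'clock': 0.1, 'joint_positions': array([-75.04615098,  36.05368395,   2.20257617,  86.98873233,
        -1.54847912,  57.0845754 ,  -1.14493737]), 'qd': array([-0.08592978, -0.17373882, -0.02385569, -0.16747586,  0.02624547,
        0.06733318,  0.07994104]), 'effort': array([ 2.47572891e-03, -5.50797987e+01,  1.14736285e+00, -1.87118787e+01,
       -5.20877622e-02,  1.92024041e-02,  6.07086417e-05]), 'tool_pos': array([0.20843576, 0.61507762, 0.22165383]), 'tcp_rot': array([[ 3.21002494e-01,  9.47078188e-01, -5.51701021e-04],
       [ 9.47076825e-01, -3.21002968e-01, -1.60692746e-03],
       [-1.69898362e-03, -6.67552886e-06, -9.99998557e-01]]), 'wrist_force': array([-0.29606928,  0.82735198, -0.42566189]), 'moment': array([ 0.02256989, -0.03693695,  0.04172358]), 'finger_gap': 0.9973772762112808} 0.017
```

View pics/side0.png

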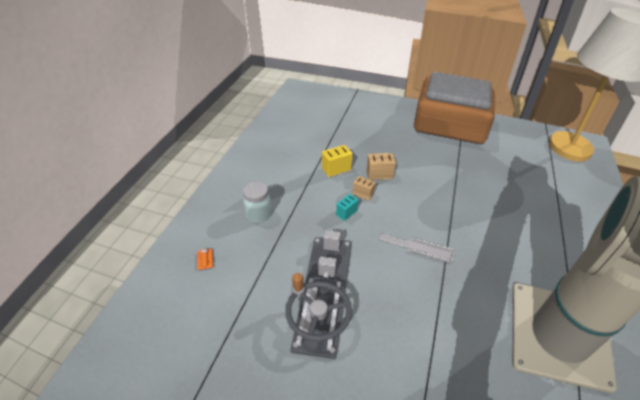

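View pics/top0.png

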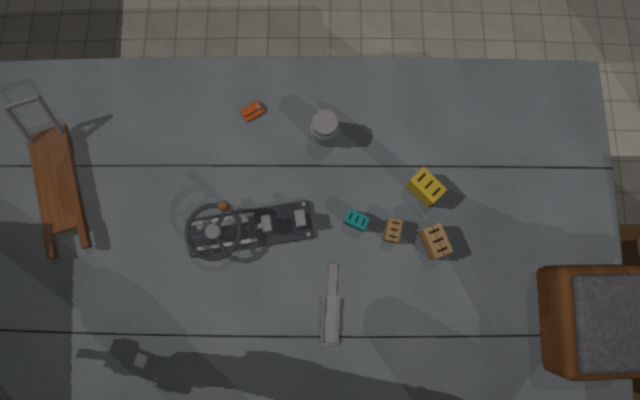

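```bash
cat > h.py <<'E'
import numpy as np, cv2
from cell import bot
def K(n):
    m=bot.camera_model(n); f=200/np.tan(np.radians(m["vertical_fov"]/2))
    return np.array([[f,0,m["cx"]],[0,f,m["cy"]],[0,0,1]]),np.array(m["D"],float),np.array(m["R"]),np.array(m["t"])
def ray(n,uv):
    k,D,R,t=K(n); p=cv2.undistortPoints(np.array(uv,float).reshape(-1,1,2),k,D).reshape(-1,2)
    d=np.c_[p,np.ones(len(p))]@R; return -R.T@t,d     # d: depth-1 rays, world
def atz(n,uv,z):
    c,d=ray(n,uv); return c+d*((z-c[2])/d[:,2])[:,None]
def atdepth(n,uv,dep):
    c,d=ray(n,uv); return c+d*np.asarray(dep).reshape(-1,1)
def proj(n,X):
    k,D,R,t=K(n); return cv2.projectPoints(np.array(X,float).reshape(-1,1,3),cv2.Rodrigues(R)[0],t,k,D)[0].reshape(-1,2)
def tri(uv1,uv2,n1="top",n2="side"):
    c1,d1=ray(n1,uv1); c2,d2=ray(n2,uv2); out=[]
    for a,b in zip(d1,d2):
        s=np.linalg.lstsq(np.c_[a,-b],c2-c1,rcond=None)[0]; p=c1+s[0]*a;q=c2+s[1]*b
        out.append(np.r_[(p+q)/2,np.linalg.norm(p-q)])
    return np.array(out)
def cloud(n,d):
    v,u=np.mgrid[0:400,0:640]; return atdepth(n,np.c_[u.ravel(),v.ravel()],d.ravel()).reshape(400,640,3)
E
python3 - <<'E'
from h import *
for n,(x0,y0,x1,y1) in {"top":(175,160,465,275),"side":(270,140,410,365)}.items():
    z=np.load(f"pics/{n}0.npz"); im=z["im"]
    c=im[y0:y1,x0:x1,::-1]; s=min(800/c.shape[1],600/c.shape[0]); 
    cv2.imwrite(f"pics/{n}0c.png",cv2.resize(c,None,fx=s,fy=s,interpolation=cv2.INTER_CUBIC)); print(n,s)
    P=cloud(n,z["d"])
    for uv in ([(394,230),(435,241),(356,219),(427,187),(223,205),(265,221),(300,218),(212,229),(325,122),(253,110),(331,320)] if n=="top" else [(364,184),(381,160),(347,203),(337,155),(298,280),(327,264),(332,238),(256,190)]):
        print(uv,P[uv[1],uv[0]].round(3), z["d"][uv[1],uv[0]])
E
```

```text
top 2.7586206896551726
(394, 230) [ 0.5   -0.286  0.045] 0.9543134
(435, 241) [ 0.474 -0.375  0.059] 0.93617785
(356, 219) [ 0.524 -0.2    0.049] 0.9549728
(427, 187) [ 0.595 -0.359  0.068] 0.94787323
(223, 205) [0.546 0.088 0.107] 0.90152234
(265, 221) [0.518 0.004 0.056] 0.94722754
(300, 218) [ 0.525 -0.074  0.055] 0.9488625
(212, 229) [0.498 0.12  0.066] 0.93373436
(325, 122) [ 0.741 -0.13   0.084] 0.95759976
(253, 110) [0.796 0.046 0.016] 1.0347476
(331, 320) [ 0.298 -0.145  0.003] 0.9615976
side 2.6666666666666665
(364, 184) [ 0.5   -0.276  0.045] 1.039789
(381, 160) [ 0.476 -0.37   0.061] 1.0863621
(347, 203) [ 0.524 -0.193  0.045] 0.9883545
(337, 155) [ 0.597 -0.348  0.064] 1.0951147
(298, 280) [0.543 0.098 0.104] 0.7557873
(327, 264) [0.512 0.01  0.055] 0.84331995
(332, 238) [ 0.524 -0.064  0.055] 0.8953754
(256, 190) [ 0.74  -0.128  0.084] 0.9636064
```

View pics/top0c.png

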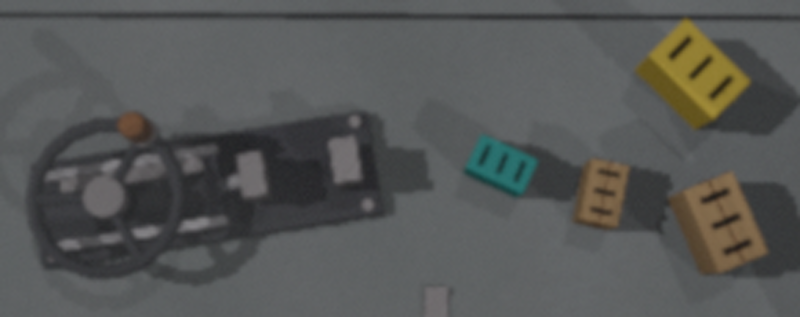

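View pics/side0c.png

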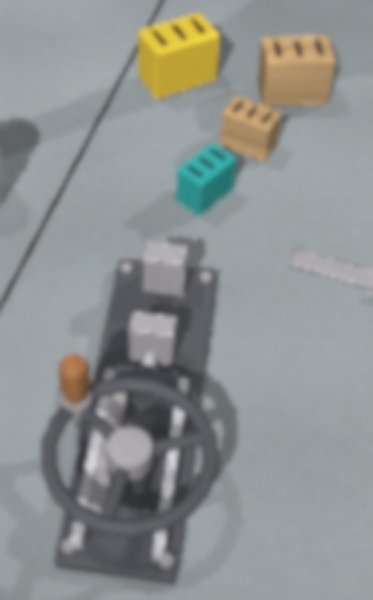

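```bash
cat > meas.py <<'E'
from h import *
def rect(pts): 
    r=cv2.minAreaRect((pts*1000).astype(np.float32)); return r
def load(n,tag): z=np.load(f"pics/{n}{tag}.npz"); return z["im"],z["d"],cloud(n,z["d"])
def sel(P,z0,z1,box):
    m=(P[...,2]>z0)&(P[...,2]<z1)&(P[...,0]>box[0])&(P[...,0]<box[1])&(P[...,1]>box[2])&(P[...,1]<box[3]); return m
E
python3 - <<'E'
from meas import *
B={"blk":(.040,.050,(.46,.54,-.33,-.24)),"fix":(.050,.060,(.49,.56,-.1,-.05)),"jaw":(.050,.060,(.48,.55,-.03,.03)),"hdl":(.095,.12,(.51,.58,.05,.13)),"wheel":(.055,.075,(.40,.6,.03,.22)),"bed":(.009,.016,(.4,.6,-.12,.25))}
for n in("top","side"):
    im,d,P=load(n,"0")
    for k,(a,b,box) in B.items():
        m=sel(P,a,b,box); p=P[m]
        print(n,k,len(p),p.mean(0).round(4) if len(p) else 0,[np.round(x,1) for x in rect(p[:,:2])] if len(p)>3 else 0)
    # plane flatness of bench
    q=P[(np.abs(P[...,2])<.03)&(P[...,0]>.3)&(P[...,0]<.7)&(np.abs(P[...,1])<.4)]; print("bench z",np.median(q[:,2]),q[:,2].std())
E
```

```text
top blk 324 [ 0.5021 -0.2854  0.0438] [array([ 502.2, -285.5]), array([32.5, 52.1]), np.float64(78.1)]
top fix 158 [ 0.5271 -0.073   0.056 ] [array([526.9, -72.9]), array([35.7, 21.8]), np.float64(9.3)]
top jaw 152 [0.5138 0.0024 0.0556] [array([514.2,   2.8]), array([35.9, 20.4]), np.float64(9.6)]
top hdl 93 [0.546  0.0885 0.1043] [array([546.4,  89.1]), array([21.3, 20.4]), np.float64(0.5)]
top wheel 1243 [0.4906 0.1191 0.0614] [array([494. , 119.3]), array([131.3, 127.7]), np.float64(89.9)]
top bed 2587 [0.5078 0.0217 0.012 ] [array([506.8,  47.5]), array([ 90.7, 291.9]), np.float64(9.8)]
bench z 0.00012581950976126022 0.004455775745300206
side blk 178 [ 0.5019 -0.2833  0.0442] [array([ 502.6, -285.2]), array([34.8, 52.5]), np.float64(77.7)]
side fix 141 [ 0.5274 -0.0708  0.0556] [array([527.6, -72.2]), array([36.1, 23.2]), np.float64(9.5)]
side jaw 152 [0.5146 0.0044 0.0556] [array([514.9,   3.2]), array([35.9, 21.7]), np.float64(9.9)]
side hdl 105 [0.5465 0.0948 0.1039] [array([546.5,  93.6]), array([21.1, 19.4]), np.float64(81.2)]
side wheel 1569 [0.493  0.126  0.0611] [array([495.1, 121.9]), array([130.5, 129. ]), np.float64(34.6)]
side bed 2446 [0.5022 0.0567 0.0121] [array([507.3,  47.5]), array([ 90.9, 293.5]), np.float64(9.4)]
bench z 0.00033043535356069853 0.00525797785059373
```

```bash
cat >> h.py <<'E'
def Rz(deg):
    a=np.radians(deg);c,s=np.cos(a),np.sin(a); return np.array([[c,s,0],[s,-c,0],[0,0,-1.]])
PHI=9.6; ph=np.radians(PHI)
CX=np.array([np.cos(ph),np.sin(ph),0]); CY=np.array([-np.sin(ph),np.cos(ph),0]); O=np.array([.5113,.0219,0])
def clamp(x,y,z): return O+CX*x+CY*y+np.array([0,0,z])
def tocl(p): p=np.asarray(p)-O; return np.array([p@CX,p@CY,p[2]])
E
python3 - <<'E'
from meas import *
for n in("top","side"):
    im,d,P=load(n,"0")
    Q=P-O; x=Q@CX; y=Q@CY
    m=(np.abs(x)<.06)&(np.abs(y+.0575)<.02)&(np.abs(x)>.018); print(n,"max z beside block",P[m][:,2].max(), m.sum())
    # fixed jaw/jaw in clamp frame
    for a,b in((-.12,-.07),(-.045,.0)):
        mm=(P[...,2]>.05)&(P[...,2]<.06)&(np.abs(x)<.03)&(y>a)&(y<b); print((np.percentile(x[mm],[0,2,98,100])*1e3).round(1),(np.percentile(y[mm],[0,2,98,100])*1e3).round(1))
for off in(0,180):
    print("pick",bot.solve_ik([.5022,-.2854,.024],Rz(-12+off)),"place",bot.solve_ik(clamp(0,-.0575,.036),Rz(PHI+off)))
    for t in range(0,360,60): 
        a=np.radians(t); q=bot.solve_ik([.4947+.06*np.cos(a),.1205+.06*np.sin(a),.088],Rz(PHI+off)); print(t,None if q is None else np.round(q,0))
E
```

```text
top max z beside block 0.01741618629339603 593
[-18.2 -17.5  17.1  17.4] [-107.  -106.7  -85.6  -85.1]
[-18.3 -18.   16.9  17.6] [-29.5 -29.4  -9.6  -9.1]
side max z beside block 0.015399194548385897 481
[-17.7 -16.6  17.2  18.4] [-107.1 -106.1  -84.6  -83.9]
[-17.5 -16.7  18.1  18.4] [-30.  -28.5  -8.9  -8.2]
pick [ 22.49163965  46.48177405   6.85824069 106.94145685 -10.91809132
  27.20554434  24.96074828] place [ -4.67098953  42.84717413   8.21191803 115.57787224 -14.68197097
  22.5346632   24.57308308]
0 [-25.  41.  15. 107. -18.  34.  11.]
60 [-30.  40.  14. 110. -17.  33.   5.]
120 [-33.  37.  13. 118. -18.  27.   3.]
180 [-27.  34.  12. 125. -18.  22.   9.]
240 [-21.  35.  13. 122. -19.  24.  17.]
300 [-20.  38.  15. 113. -18.  30.  17.]
pick [ 53.920007    54.17451465 -45.23148618 105.99881425  54.85306302
  44.74789991 146.12638438] place [ 18.65483844  45.02611426 -27.4394201  114.90668125  40.87699668
  29.87594052 151.21445392]
0 [  3.  42. -28. 106.  31.  39. 146.]
60 [ -3.  41. -28. 109.  31.  37. 140.]
120 [ -6.  38. -26. 118.  31.  31. 135.]
180 [ -2.  35. -25. 124.  33.  27. 137.]
240 [  6.  37. -26. 122.  33.  29. 145.]
300 [  8.  40. -28. 113.  31.  35. 149.]
```

```bash
python3 - <<'E'
from h import *
p=np.array([.5022,-.2853,0])
bot.set_gripper(.75,20)
bot.goto(p+[0,0,.13],Rz(-12)); print(bot.observe()["tool_pos"].round(4))
hit=bot.movel(p+[0,0,.025],feed=.12,until_force=8); s=bot.observe(); print(hit,s["tool_pos"].round(4),s["wrist_force"].round(1),s["clock"])
bot.set_gripper(0,20); s=bot.observe(); print(s["finger_gap"]*94,s["wrist_force"].round(1))
bot.movel(p+[0,0,.13],feed=.15); s=bot.observe(); print(s["finger_gap"]*94,s["tool_pos"].round(4),s["wrist_force"].round(1),s["clock"])
for n in("side","top"):
    im,d=bot.capture(n); np.savez(f"pics/{n}1.npz",im=im,d=d); cv2.imwrite(f"pics/{n}1.png",im[...,::-1])
E
```

```text
[ 0.5028 -0.2844  0.13  ]
False [ 0.5026 -0.2857  0.0256] [0.3 0.4 1. ] 5.025
51.866313281074234 [-0.4  0.7  3.9]
52.286580921572295 [ 0.5017 -0.2847  0.1292] [-0.4  0.1 -1.5] 6.3083
```

View pics/side1.png

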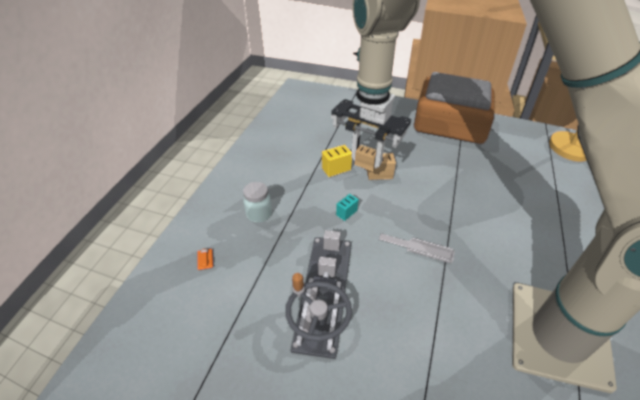

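Side view: the small wooden block (367,157) hangs level in the fingers with the gap at 52 mm; the other blocks, jar (256,200), clip (205,259) and shoehorn (418,247) haven't moved. Next I place it.

```bash
python3 - <<'E'
from h import *
y=-.0575
bot.goto(clamp(0,y,.14),Rz(PHI)); s=bot.observe(); print(tocl(s["tool_pos"]).round(4),s["clock"])
bot.movel(clamp(0,y,.045),feed=.1,until_force=10); s=bot.observe(); print(tocl(s["tool_pos"]).round(4),s["wrist_force"].round(1))
hit=bot.movel(clamp(0,y,.0335),feed=.02,until_force=4); s=bot.observe(); print(hit,tocl(s["tool_pos"]).round(4),s["wrist_force"].round(1),s["tcp_rot"][:2,0].round(4),s["clock"])
for n in("side","top"):
    im,d=bot.capture(n); np.savez(f"pics/{n}2.npz",im=im,d=d); cv2.imwrite(f"pics/{n}2.png",cv2.resize(im[180:380,220:420,::-1] if n=="side" else im[150:300,170:370,::-1],None,fx=3,fy=3,interpolation=cv2.INTER_CUBIC))
E
```

```text
[-1.000e-04 -5.950e-02  1.401e-01] 7.4
[ 0.0004 -0.0578  0.0455] [ 0.1 -0.5 -2.3]
True [ 0.0003 -0.0574  0.0372] [-0.9 -0.8  3. ] [0.986  0.1669] 8.9417
```

View pics/side2.png

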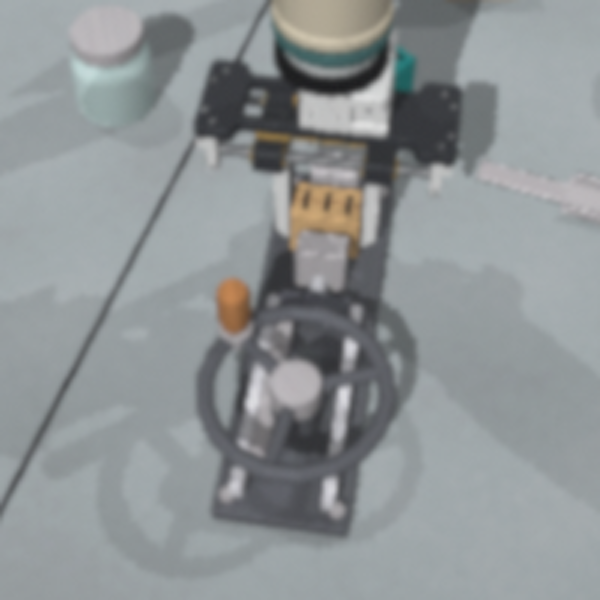

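The crop shows the block between the jaws on the bed at (325,215). Contact came at TCP z 37 mm, which is what the bed height predicts. I'll release it, retreat and check.

```bash
python3 - <<'E'
from meas import *
bot.set_gripper(.72,20); s=bot.observe(); print(s["finger_gap"]*94,s["wrist_force"].round(1))
bot.movel(clamp(0,-.0575,.16),feed=.15)
bot.goto(clamp(.0461,.0622,.16),Rz(PHI)); s=bot.observe(); print(s["tool_pos"].round(4),s["clock"],s["wrist_force"].round(2))
for n in("side","top"):
    im,d=bot.capture(n); np.savez(f"pics/{n}3.npz",im=im,d=d); cv2.imwrite(f"pics/{n}3.png",cv2.resize(im[180:380,220:420,::-1] if n=="side" else im[150:300,170:370,::-1],None,fx=3,fy=3,interpolation=cv2.INTER_CUBIC))
    P=cloud(n,d); Q=P-O; x=Q@CX; y=Q@CY
    hsv=cv2.cvtColor(im,cv2.COLOR_RGB2HSV)
    m=(P[...,2]>.05)&(P[...,2]<.062)&(np.abs(x)<.04)&(y>-.08)&(y<-.033)
    r=cv2.minAreaRect((np.c_[x[m],y[m]]*1e3).astype(np.float32)); print(n,m.sum(),r,P[m][:,2].mean())
E
```

```text
67.75534982974962 [ 0.5 -0.1 -0.3]
[0.5457 0.0913 0.159 ] 11.0583 [ 0.11 -0.66  0.07]
side 158 ((-4.271312713623047, -55.839805603027344), (31.393264770507812, 40.3976936340332), 89.91969299316406) 0.05569099420173183
top 333 ((0.9387931823730469, -57.729949951171875), (31.946714401245117, 52.123374938964844), 89.68476104736328) 0.0560072485910119
```

View pics/side3.png

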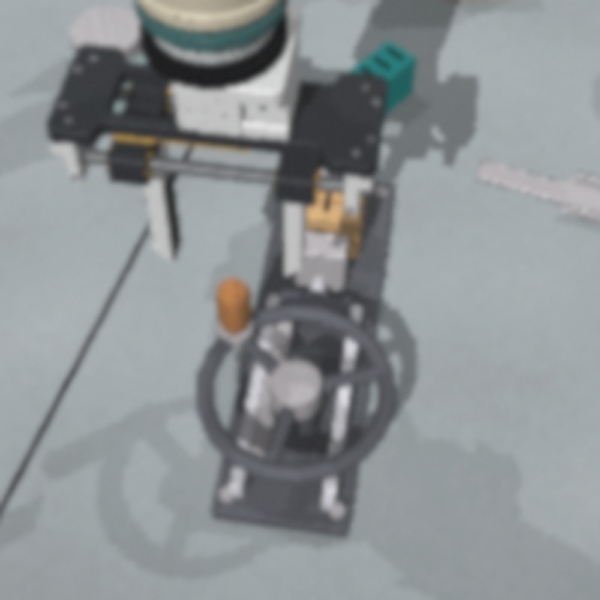

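View pics/top3.png

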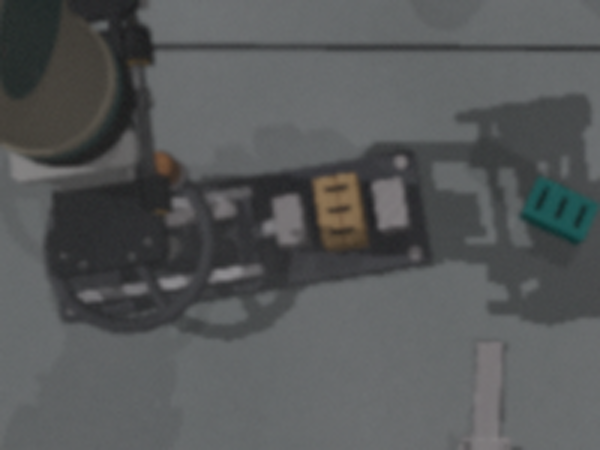

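Both crops show the block standing square and midway between the jaws at (340,210) in the top view: x is +0.9 mm, tilt 0.3°, top at 56 mm. Now I grip the handle and start with a short arc.

```bash
cat > wind.py <<'E'
from h import *
import json,os
R0=.06
def save(st): json.dump(st,open("st.json","w"))
def load(): return json.load(open("st.json"))
def tvec(a): return np.array([np.sin(a),-np.cos(a)])
def rvec(a): return np.array([np.cos(a),np.sin(a)])
def meas(st):
    s=bot.observe(); p=s["tool_pos"]; c=np.array(st["c"]); a=np.arctan2(p[1]-c[1],p[0]-c[0])
    f=s["wrist_force"][:2]-np.array(st["f0"]); return s,a,-f@tvec(a),f@rvec(a),np.hypot(*(p[:2]-c))
def step(st,da,feed,log=True):
    """advance the commanded wheel angle clockwise by da (rad)"""
    st["a"]-=da; c=np.array(st["c"]); q=c+(R0+st["dr"])*rvec(st["a"])
    bot.movel([q[0],q[1],.088],feed=feed)
    s,a,ft,fr,r=meas(st)
    lag=(a-st["a"]+np.pi)%(2*np.pi)-np.pi
    st["log"].append([s["clock"],st["a"],lag,ft,fr,r,*s["tool_pos"][:2]])
    if log: print("t%.2f a%.1f lag%.2f ft%.2f fr%.2f r%.2f"%(s["clock"],np.degrees(st["a"]),np.degrees(lag),ft,fr,r*1e3))
    return ft,fr,r
E
python3 - <<'E'
from wind import *
p=np.array([.5464,.0912])
bot.movel([*p,.16],feed=.1)
f0=np.mean([bot.observe()["wrist_force"] for _ in range(3)],0); print("f0",f0.round(2))
hit=bot.movel([*p,.088],feed=.08,until_force=8); s=bot.observe(); print(hit,s["tool_pos"].round(4),s["wrist_force"].round(1))
bot.set_gripper(0,30); bot.pause(.15); s=bot.observe(); print(s["finger_gap"]*94,s["tool_pos"].round(4),s["wrist_force"].round(2),s["clock"])
c=np.array([.4947,.1205]); a=np.arctan2(*(s["tool_pos"][:2]-c)[::-1]); print(np.degrees(a),np.hypot(*(s["tool_pos"][:2]-c)))
st=dict(c=c.tolist(),f0=f0[:2].tolist(),a=float(a),dr=0,log=[],a0=float(a)); 
for i in range(6): step(st,np.radians(5),.04)
save(st)
E
```

```text
f0 [ 0.04  0.1  -1.28]
False [0.5468 0.0911 0.0884] [ 0.4  0.4 -0. ]
22.445115112213855 [0.5466 0.0912 0.088 ] [0.06 0.95 0.4 ] 13.3833
-29.428760827936724 0.05957311370513436
t13.66 a-34.4 lag2.18 ft4.93 fr0.91 r59.60
t13.94 a-39.4 lag2.65 ft5.69 fr0.14 r59.66
t14.22 a-44.4 lag2.72 ft5.81 fr0.31 r59.70
t14.51 a-49.4 lag2.71 ft5.67 fr-1.49 r59.78
t14.79 a-54.4 lag2.68 ft6.22 fr-1.12 r59.85
t15.07 a-59.4 lag2.68 ft5.73 fr0.02 r59.93
```

```bash
python3 - <<'E'
from wind import *
st=load()
for i in range(20):
    ft,fr,r=step(st,np.radians(5),.04)
    if ft>8.5 or abs(fr)>6: break
save(st)
E
```

```text
t15.36 a-64.4 lag2.68 ft8.02 fr-0.08 r59.98
t15.64 a-69.4 lag2.73 ft6.26 fr0.26 r60.06
t15.93 a-74.4 lag2.77 ft6.07 fr-0.39 r60.13
t16.21 a-79.4 lag2.83 ft6.63 fr-0.81 r60.16
t16.49 a-84.4 lag2.92 ft6.33 fr0.30 r60.25
t16.77 a-89.4 lag3.00 ft6.46 fr0.41 r60.30
t17.06 a-94.4 lag3.10 ft6.59 fr0.59 r60.38
t17.34 a-99.4 lag3.18 ft6.19 fr0.49 r60.40
t17.62 a-104.4 lag3.25 ft6.56 fr0.16 r60.48
t17.91 a-109.4 lag3.29 ft6.10 fr0.68 r60.51
t18.19 a-114.4 lag3.38 ft6.89 fr0.90 r60.55
t18.48 a-119.4 lag3.41 ft6.65 fr1.57 r60.58
t18.76 a-124.4 lag3.40 ft6.95 fr1.53 r60.63
t19.04 a-129.4 lag3.36 ft7.65 fr0.84 r60.66
t19.32 a-134.4 lag3.31 ft6.52 fr2.03 r60.70
t19.61 a-139.4 lag3.26 ft7.64 fr2.20 r60.70
t19.89 a-144.4 lag3.12 ft7.07 fr2.38 r60.72
t20.18 a-149.4 lag3.04 ft6.93 fr1.57 r60.75
t20.46 a-154.4 lag2.96 ft6.49 fr1.34 r60.76
t20.74 a-159.4 lag2.89 ft7.21 fr2.40 r60.74
```

```bash
python3 - <<'E'
from wind import *
from scipy.optimize import least_squares
st=load(); L=np.array(st["log"]); P=L[:,6:8]
r=least_squares(lambda c:np.hypot(*(P-c).T)-.06,st["c"]); print("fit c",r.x,np.abs(r.fun).max())
c=r.x; 
# keep commanded point: re-express the commanded angle about the new centre
q=np.array(st["c"])+.06*rvec(st["a"]); d=q-c; a=np.arctan2(d[1],d[0]); st["a"]=float(a if a<0 else a-2*np.pi); st["c"]=c.tolist()
print("a",np.degrees(st["a"]))
for i in range(12):
    ft,fr,rr=step(st,np.radians(4),.035)
    if ft>9: break
save(st)
E
```

```text
fit c [0.49403501 0.12015673] 3.073531395834245e-05
a -159.51357635494588
t21.01 a-163.5 lag2.99 ft6.83 fr-0.06 r60.03
t21.27 a-167.5 lag2.94 ft6.46 fr-0.30 r60.08
t21.54 a-171.5 lag2.91 ft7.18 fr-0.57 r60.08
t21.81 a-175.5 lag2.91 ft6.31 fr0.54 r60.06
t22.07 a-179.5 lag2.89 ft6.54 fr0.21 r60.07
t22.34 a-183.5 lag2.93 ft6.83 fr-0.16 r60.10
t22.61 a-187.5 lag3.00 ft6.25 fr0.00 r60.08
t22.88 a-191.5 lag3.06 ft6.95 fr0.31 r60.09
t23.14 a-195.5 lag3.11 ft7.11 fr-0.50 r60.07
t23.41 a-199.5 lag3.17 ft7.23 fr-1.19 r60.10
t23.68 a-203.5 lag3.22 ft6.92 fr-0.59 r60.07
t23.94 a-207.5 lag3.30 ft6.22 fr-0.37 r60.08
```

```bash
python3 - <<'E'
from wind import *
st=load()
for i in range(12):
    ft,fr,rr=step(st,np.radians(4),.035)
    lg=np.degrees([l[2] for l in st["log"][-3:]])
    if ft>9 or lg[2]-lg[0]>.7: break
save(st)
E
```

```text
t24.21 a-211.5 lag3.35 ft7.21 fr-1.31 r60.06
t24.48 a-215.5 lag3.46 ft7.33 fr-0.36 r60.09
t24.74 a-219.5 lag3.52 ft7.47 fr-0.38 r60.06
t25.01 a-223.5 lag3.60 ft6.13 fr-0.63 r60.06
t25.27 a-227.5 lag3.70 ft7.04 fr0.00 r60.05
t25.54 a-231.5 lag3.76 ft7.15 fr-0.37 r60.05
t25.81 a-235.5 lag3.98 ft8.23 fr-0.88 r60.04
t26.07 a-239.5 lag4.47 ft8.97 fr-0.29 r60.04
```

```bash
python3 - <<'E'
from wind import *
st=load()
for i in range(3):
    ft,fr,rr=step(st,np.radians(3),.035)
    if ft>11: break
save(st)
L=np.array(st["log"])[-14:]
for l in L: print("act %.2f ft %.2f lag %.2f"%(np.degrees(l[1]+l[2]),l[3],np.degrees(l[2])))
E
```

```text
t26.32 a-242.5 lag5.01 ft10.32 fr-0.43 r60.02
t26.57 a-245.5 lag5.43 ft10.63 fr0.08 r60.05
t26.82 a-248.5 lag5.85 ft11.30 fr0.65 r60.02
act -196.34 ft 7.23 lag 3.17
act -200.30 ft 6.92 lag 3.22
act -204.21 ft 6.22 lag 3.30
act -208.16 ft 7.21 lag 3.35
act -212.05 ft 7.33 lag 3.46
act -215.99 ft 7.47 lag 3.52
act -219.91 ft 6.13 lag 3.60
act -223.81 ft 7.04 lag 3.70
act -227.75 ft 7.15 lag 3.76
act -231.53 ft 8.23 lag 3.98
act -235.04 ft 8.97 lag 4.47
act -237.51 ft 10.32 lag 5.01
act -240.08 ft 10.63 lag 5.43
act -242.67 ft 11.30 lag 5.85
```

```bash
python3 - <<'E'
from wind import *
st=load()
for i in range(2): step(st,np.radians(2.7),.03)
v=[]
for i in range(8):
    bot.pause(.06); s,a,ft,fr,r=meas(st); v.append([np.degrees(a),ft,fr])
print(np.round(v,2)); print(np.mean(v,0))
save(st)
E
```

```text
t27.07 a-251.2 lag6.27 ft11.98 fr0.43 r60.02
t27.32 a-253.9 lag6.66 ft12.74 fr-0.37 r60.04
[[ 1.1275e+02  1.2290e+01  2.8000e-01]
 [ 1.1271e+02  1.1440e+01  2.3000e-01]
 [ 1.1275e+02  1.1940e+01  4.4000e-01]
 [ 1.1275e+02  1.2870e+01 -7.0000e-02]
 [ 1.1275e+02  1.1630e+01  3.1000e-01]
 [ 1.1276e+02  1.3010e+01  4.8000e-01]
 [ 1.1277e+02  1.3380e+01  5.7000e-01]
 [ 1.1273e+02  1.2360e+01 -8.0000e-02]]
[112.74744641  12.36521618   0.27127811]
```

```bash
python3 - <<'E'
from wind import *
st=load()
p=bot.observe()["tool_pos"]
bot.movel([p[0],p[1],.088],feed=.02); s,a,ft,fr,r=meas(st); print(np.degrees(a),ft,fr,s["tool_pos"].round(4))
bot.set_gripper(.6,30); s,a,ft,fr,r=meas(st); print(s["finger_gap"]*94,ft,fr,np.degrees(a))
bot.movel([p[0],p[1],.2],feed=.15)
bot.goto([.35,.42,.28],Rz(PHI)); bot.pause(.2)
s=bot.observe(); print(s["tool_pos"],s["wrist_force"].round(2),s["clock"])
for n in("side","top"):
    im,d=bot.capture(n); np.savez(f"pics/{n}4.npz",im=im,d=d); cv2.imwrite(f"pics/{n}4.png",cv2.resize(im[180:380,220:420,::-1] if n=="side" else im[90:290,170:420,::-1],None,fx=3,fy=3,interpolation=cv2.INTER_CUBIC))
    P=cloud(n,d); Q=P-O; x=Q@CX; y=Q@CY; S=cv2.cvtColor(im,cv2.COLOR_RGB2HSV)[...,1]
    b=(P[...,2]>.05)&(P[...,2]<.062)&(np.abs(x)<.04)
    m=b&(y>-.09)&(y<-.03)&(S>70)
    print(n,m.sum(),cv2.minAreaRect((np.c_[x[m],y[m]]*1e3).astype(np.float32)),P[m][:,2].mean())
    m=b&(y>-.06)&(y<-.02)&(S<50); print(" jaw y",np.percentile(y[m],[2,98])*1e3)
    m=(P[...,2]>.095)&(P[...,2]<.12)&(np.abs(y-.1)<.09)&(np.abs(x)<.09); h=P[m].mean(0); print(" handle",h,np.degrees(np.arctan2(h[1]-st["c"][1],h[0]-st["c"][0])))
E
```

```text
113.02027717730569 1.7351270167856778 -0.4400647463240439 [0.4706 0.1754 0.088 ]
56.494893791338676 -0.24010022416494942 0.7482026603857975 112.69074150749438
[0.35105861 0.41858335 0.27982326] [-0.16  0.08 -0.7 ] 31.2
side 0 ((0.0, 0.0), (0.0, 0.0), 0.0) nan<stdin>:14: RuntimeWarning: Mean of empty slice.
  ret = ret.dtype.type(ret / rcount)
Traceback (most recent call last):
IndexError: index -1 is out of bounds for axis 0 with size 0
```

View pics/side4.png

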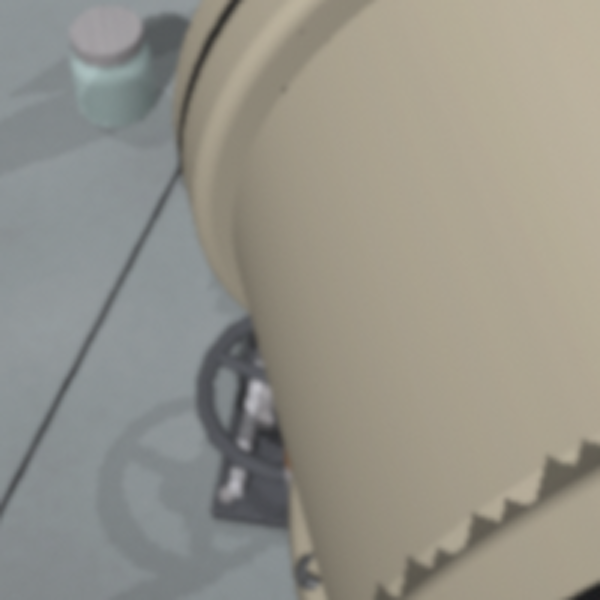

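The arm blocks the side view, so I'll check with the top view.

```bash
python3 - <<'E'
from wind import *
st=load()
for n in("top",):
    im,d=bot.capture(n); np.savez(f"pics/{n}5.npz",im=im,d=d); cv2.imwrite(f"pics/{n}5.png",cv2.resize(im[90:290,170:420,::-1],None,fx=3,fy=3,interpolation=cv2.INTER_CUBIC))
    P=cloud(n,d); Q=P-O; x=Q@CX; y=Q@CY; S=cv2.cvtColor(im,cv2.COLOR_RGB2HSV)[...,1]
    b=(P[...,2]>.05)&(P[...,2]<.062)&(np.abs(x)<.04)
    m=b&(y>-.09)&(y<-.03)&(S>70)
    print(n,m.sum(),(b&(y<-.02)).sum())
    if m.sum()>5: print(cv2.minAreaRect((np.c_[x[m],y[m]]*1e3).astype(np.float32)),P[m][:,2].mean())
    m=b&(y>-.06)&(y<-.02)&(S<50)
    if m.sum(): print(" jaw y",np.percentile(y[m],[2,98])*1e3)
    m=(P[...,2]>.095)&(P[...,2]<.12)&(np.abs(y-.1)<.09)&(np.abs(x)<.09)
    if m.sum(): h=P[m].mean(0); print(" handle",h,np.degrees(np.arctan2(h[1]-st["c"][1],h[0]-st["c"][0])))
E
```

```text
top 312 784
((0.9292316436767578, -69.24057006835938), (52.20771026611328, 31.703317642211914), 0.09290474653244019) 0.05584110336691982
 jaw y [-53.28550976 -33.81462483]
 handle [0.47005457 0.17353193 0.10432375] 114.19346139456027
```

View pics/top5.png

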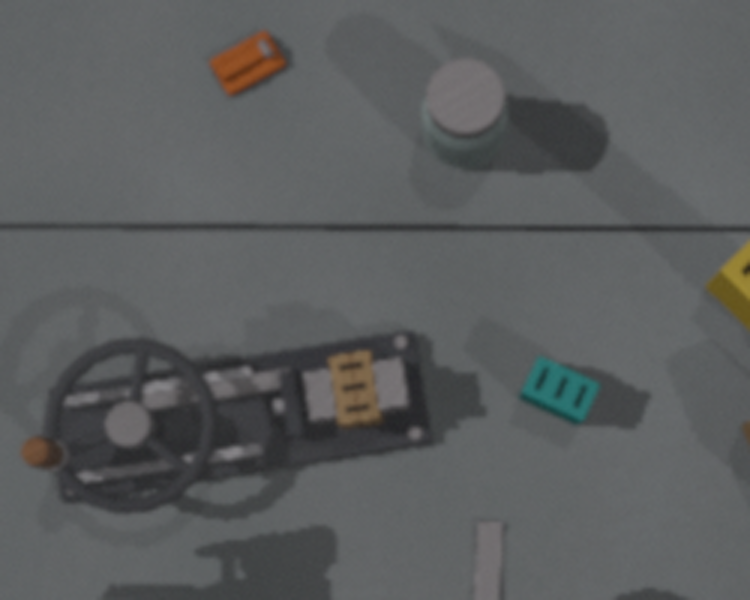

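The top view shows the block (355,388) held between both jaws, square, with 16.3 mm from its middle to the fixed face. The handle (40,452) is where I left it, and the jar and clip are untouched. Handing in.

```bash
python3 - <<'E'
from h import *
bot.finish_job(); print(bot.observe()["clock"])
E
```

```text
the job is handed in; nothing more can be done
the job is handed in; nothing more can be done
```

The key block is clamped at an estimated 33–42 N, inside the 18–55 N limit. I handed the job in shortly after 31 s of the 72 s; no verdict is reported.

**Placing:** I took the smaller plain wood block and stood it between the jaws. I let go with it 0.9 mm off centre and about 0.3° off square.

**Winding:** I wound the wheel clockwise by its handle through about 218°. The spring bit at roughly 198–201°, and I stopped 16–19° past that. The handle then read about 12.4 N at rest, about 5.4 N above the easy-turning reading of about 7 N. I never saw the jaw force itself. The estimates from handle force and from turn past the bite agree only to within that range. A cruder estimate from the arm's give read lower, about 21 N just before the last few degrees of turning.

**Last checks (top view):**
- **Block:** it stands flat with its top at 56 mm, 0.9 mm off centre and about 0.1° off square. Its middle is 16.3 mm from the fixed face, and the moving jaw is against it.
- **Handle:** it stayed put after release, within about half a degree of measuring error.
- **Jar and clip:** by eye they had not moved. I did not measure them.
- **Shoehorn:** only part of it was in that last picture, but the arm never went near it.
- **Robot:** it was clear of everything, with the wrist force near zero.

The side view was blocked by the arm, so this last check rests on the top camera alone.

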